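Swing the sieve arm over the beaker and lock it with the index plunger

ROBOT

A 6-joint arm with a two-finger parallel gripper is mounted at the origin on a cart in front of the work surface, level with it; the furniture and walls round the work are solid. World frame = base frame: x ahead of the robot, y to its left, z up, the work surface at z = 0. Lengths are in mm, angles in rad, forces in N, time in s.
With the tool pointing down it reaches from about 350 to 875 mm from the base axis. Payload 4.2 kg.
Tool frame: the origin (TCP) lies on the mounting face of the last link; the fingertips stand 173 mm ahead of it and the grasp point (between the pads) lies pinch_z ahead of it (pinch_z is the distance from the TCP to the grasp point, in mm); z points along the fingers, y is the line along which they close (so a half turn about z gives the same grasp; the last joint's range is limited). The gripper opens to 85 mm and grips with 20 to 120 N. Pads are 22 mm wide; open, the fingers measure 114 mm over their backs; the gripper's body (76 mm by 85 mm) begins 54 mm behind the grasp point. The pads swing forward as they close: fully open they stand 13 mm farther back than shut.
Start: joints at [1.381, 0.385, 0.008, 0, -1.194, -0.259], TCP at [271.144, 563.099, 404.712] pointing down, gripper open.
Joint ranges: [-3.14, 3.14], [-1.21, 2.06], [-1.07, 1.41], [-3.16, 2.05], [-2.99, -0.16], [-3.1, 3.1]. Speed limits (rad/s): [2.79, 2.79, 3.14, 3.14, 3.14, 3.14].

INTERFACE

Orientations are given as a rotation vector (axis times angle).
In Python, from cell import sense, camera, job_done, recognise, spot_point, pinch_z gives the robot as it stands. The module is installed in compiled form; this text tells all that it offers.
- The arm moves only by the tool apply_moves, never from a script. Its argument "rows" is a list of rows, each a list of 3 entries, a list of its own where there are three numbers: the opening in per cent of the stroke, from 0 (shut) to 100 (fully open), then the shift along the tool's x, y, z in m, then the turn about the tool's z in rad. In form: [[jaw, [dx, dy, dz], spin], ...]. A call has 1 to 20 rows; each row shifts and turns the commanded pose from where the row before left it, along the tool's axes as they then stand; what a row does not reach is not made up. A row lasts 1/12 s, in which the tool goes at most 41.7 mm and 7.16 degrees, less where a joint would pass 70% of its speed; a pose out of reach is approached as far as the arm can. A call is refused whole if a number of a shift passes 0.0417 or a number of a turn 0.125, either way. A call with a gripper value outside its range is refused whole. The fingers move at their own pace and stop on an object; "squeeze" is the grip in N (left out, the last holds). Time passes only in rows, so rows that do not move let the fingers close. It gives the time, the measured TCP pose, the force, the opening and the grip force at its end, in the units of the state.
- sense(): the state, without advancing time (a new reading comes with each control period).
- camera(name): name is "scene" or "top" or "wrist"; returns a dict with "color" (384x512x3 uint8, blue, green, red), "camera_matrix" (3x3 intrinsics, pixels), "R" (3x3) and "t" (3): a world point X has camera coordinates R X + t; the wrist camera has in their place "T_tool_cam" (4x4, takes a point from camera to tool coordinates, whose origin is the TCP and whose axes are the flange's). Camera axes: x right, y down, z forward; pixel columns grow to the right and rows downward; lengths in mm; the calibration is good to about 2 mm. A picture is of the moment at which its call begins: read the wrist's pose just before it. There is no depth.
- job_done(): hands the job in; it is judged then, once.
Trained networks look in the newest picture that a camera, given by its name, has taken for a name from the list of things; names that differ only in an ending like _2 or _b are one class to them, and where a whole thing is asked for, a point or a joint stands for the part that bears it (a point fixed in the world has none). Each returns a list of dicts, best first, with "p" (0 to 1); they miss things now and then, are a little off and sometimes report something else, mostly with a low value. They report only what shows in the picture. A call takes as long as a camera call.
- recognise(camera, target): "rect" ([left, top, right, bottom] in pixels, round what is visible of it).
- spot_point(camera, target): "uv" ([column, row] in pixels: a listed point, or the origin of a listed thing).
The state is a dict: "clock": time; "joints": joint angles; "qd": joint speeds; "effort": joint torques, N m; "ee_pos": TCP position; "ee_rot": TCP orientation; "wrist_force": force on the tool from outside, world axes, zero at the start; "wrist_torque": the same for the moment, N m; "grip_width": finger opening in mm; "grip_force": force on a finger pad.
Only numpy, scipy, OpenCV 4.12 (cv2) and the standard library are available. Lean on these libraries where they do the work, as an engineer would, in place of code of your own. Each camera call takes 0.05 s, during which the arm holds its last target. There are 200 camera calls.

TASK

The sieve has been brushed out over the weighing boat; now bring its arm over the steel beaker, on whichever side that stands, and lock it there for the next sample. Pull the orange T-handle up and twist it so that the plunger stays out, swing the arm round by its red grip until the spout is above the beaker, then twist the T-handle back so that the pin drops fully home. Keep the sieve seated in its holder, and leave the beaker, the dishes and everything else on the bench where they stand.

Things in the scene. Friction and masses are not known exactly. Their poses are not given: they have to be found in the camera images.
- pivot (a point): On the vertical pivot axis of a fixed sieving stand: white base plate 256 x 322 mm, column, steel index plate with brass bushings, blue swing arm on top. Point at the top of the arm's hub, 140 mm above the bench. Its x axis points from the middle station to the pivot (away from the robot at yaw 0); z up. The three stations lie 160 mm from the axis: middle (-x), 45 deg to either side
- t_bar (a point): Centre of the orange T-handle bar on the plunger, 64 x 14 mm, 16 mm high, on a stem of 11 mm; x axis along the bar, z up. It rides on the arm 50 mm from the pivot axis, 178 mm above the bench when home. The dark sleeve under it is 27 mm across and its top is 19 mm below the centre of the bar when home (30 mm when held out); the arm's top lies 50 mm below
- plunger (a joint): Lift of the plunger, m: 0 = home, pin 8.5 mm deep in a hole of the index plate, arm locked. A spring pulls it down, 8 N at 0 and 14 N at 0.015, so grip firmly. It must be lifted past 0.013 before it can be twisted; most 0.018. Twisted out it rests by itself at 0.011, pin clear of the plate. A pin that missed its hole stands on the plate, lift about 0.0085, and is not home
- t_handle (a joint): Twist of the T-handle about the vertical, rad, anticlockwise from above is positive: 0 = bar along the arm (only there can the plunger drop home), 1.2 = bar across the arm, cross pin in its 2 mm deep rest notch, plunger held out; end stop at about 1.3, and from 1.0 on it rests in the notch. To come back lift about 3 mm (the notch has a ramp) and twist clockwise to 0; friction 0.03 N m
- swing_arm (a joint): Angle of the arm about the pivot, rad, anticlockwise from above positive. 0 = over the middle station (the start); +0.785 = over the station on the right (seen from the robot, its -y side), -0.785 = on the left. Index holes at these three angles; stops at +-0.86. The arm stays where it is left (friction 0.15 N m). The pin finds a hole by its chamfer from up to 0.08 rad off
- swing_grip (a point): Middle of the upright red grip at the end of the arm, 225 mm from the pivot axis: round, 24 mm across, 50 mm long from 150 to 200 mm above the bench (this point 178 mm). Firmly fixed to the arm; x axis along the arm towards the pivot
- spout (a point): Centre of the lower end of the aluminium funnel under the sieve holder, 160 mm from the pivot axis on the arm, 36 mm across, 95 mm above the bench: it passes 5 mm above the beaker. The holder round the sieve is 90 mm across, its rim 130 mm above the bench
- beaker_mouth (a point): Centre of the mouth of the open steel beaker, 68 mm across, 75 mm high, loose on a black rubber pad (15 mm above the bench) at the left or right station; this point is at its rim, 90 mm above the bench
- sieve_mid (a point): Centre (half-way up) of the round test sieve, 77 mm across, 40 mm high, which sits loose, 16 mm deep, in the holder at the end of the arm; its rim is 154 mm above the bench. z axis up
- petri_dish: Glass dish with lid, 65 mm across, 15 mm high, on the pad of the side station where the beaker is not; origin in the centre of its underside
- weigh_boat: White plastic weighing boat 58 x 58 x 14 mm on the pad of the middle station; origin in the centre of its underside
- dust_brush: Bystander: flat brush with wooden handle, 197 x 36 x 12 mm, lying on the bench to the right of the stand; origin under its centre
- spatula: Bystander: double-ended steel spatula, 198 x 16 x 8 mm, lying to the right of the stand; origin under its centre
- ring_tin: Bystander: flat round tin, 68 mm across, 21 mm high, behind the stand on the left; origin under its centre

How it is judged (in metres and radians):
On the way, in this order (a step that is already met when the one before it is completed fails the run):
1. the plunger is pulled up and twisted into its rest notch (held out) while the arm is still over the middle station (value of joint plunger above 0.009 m and value of joint t_handle above 0.9 rad and value of joint swing_arm between -0.15 and 0.15 rad), for 0.2 s.
2. with the plunger still held out, the arm is swung until the spout is above the beaker's mouth (value of joint plunger above 0.009 m and value of joint t_handle above 0.9 rad and horizontal distance between spout and beaker_mouth below 0.025 m), for 0.2 s.
At the end, for the whole second after the job is handed in: Plunger home (lift under 1.5 mm), T-handle twisted back (within 0.2 rad of 0), arm at rest with the spout within 12 mm of the beaker's centre in plan; sieve level and seated (within 6 mm of the spout's axis, its centre below 139 mm), beaker upright on its pad (rim at 86 to 94 mm) (value of joint plunger below 0.0015 m and value of joint t_handle between -0.2 and 0.2 rad and horizontal distance between spout and beaker_mouth below 0.012 m and velocity of joint swing_arm between -0.02 and 0.02 rad/s and angle between each of sieve_mid, beaker_mouth's own z axis and vertical below 0.05 rad and horizontal distance between sieve_mid and spout below 0.006 m and height (world z) of sieve_mid below 0.139 m and height (world z) of beaker_mouth between 0.086 and 0.094 m); the robot touches nothing.
It fails at once if the beaker is pushed more than 10 mm or tipped (distance of beaker_mouth from where it was at the start of the episode above 0.01 m or angle between beaker_mouth's own z axis and vertical above 0.2 rad).
It fails at once if the sieve is lifted or tipped out of its holder (angle between sieve_mid's own z axis and vertical above 0.15 rad or height (world z) of sieve_mid above 0.145 m).
It fails at once if the dishes on the stand are pushed more than 15 mm (distance of any of petri_dish, weigh_boat from where it was at the start of the episode above 0.015 m).
It fails at once if a bystander on the bench is pushed more than 25 mm (distance of any of dust_brush, spatula, ring_tin from where it was at the start of the episode above 0.025 m).
It also fails if it takes over 58 s, if anything falls off the work surface, if the arm or the gripper's body presses on something with over 40 N, if the wrist force passes 120 N, or if a joint passes its speed limit or range.

## Working session

There is one attempt and no reset: what is moved stays moved. The work goes in short steps, Python scripts to look and compute and a tool call to move; the robot and the scene stay as the last step left them, time stands still between calls to the robot, and variables do not carry over. Pictures are saved under pics/ and viewed, at most 10 in all, crops included, and the job is handed in when it is done.

Besides the shell and the picture viewer there is one more tool, called after ">>>" as name(argument=value, ...), one argument or row to a line, values as JSON. apply_moves: Moves the arm, as the interface text tells. Its arguments: {"type":"object","properties":{"rows":{"type":"array"},"squeeze":{"type":"number"}},"required":["rows"]}

```bash
mkdir -p pics; cat > h.py <<'E'
import numpy as np, cv2
from cell import *
from scipy.spatial.transform import Rotation as Ro
def ray(c,uv,s=None):
    K=np.array(c["camera_matrix"]);d=np.linalg.inv(K)@[uv[0],uv[1],1]
    if "R" in c:
        R=np.array(c["R"]);t=np.array(c["t"]).ravel();return -R.T@t,R.T@d
    T=np.array(c["T_tool_cam"]);W=Ro.from_rotvec(s["ee_rot"]).as_matrix()
    return W@T[:3,3]+np.array(s["ee_pos"]),W@T[:3,:3]@d
def atz(c,uv,z,s=None):
    o,d=ray(c,uv,s);return o+d*(z-o[2])/d[2]
E
python3 - <<'E'
from h import *
np.set_printoptions(precision=1,suppress=True)
s=sense();print(s["ee_pos"],s["ee_rot"],s["grip_width"],pinch_z)
print(Ro.from_rotvec(s["ee_rot"]).as_matrix())
Z=dict(pivot=140,t_bar=178,swing_grip=178,spout=95,beaker_mouth=90,sieve_mid=134,petri_dish=15,weigh_boat=15)
for n in("top","scene"):
    c=camera(n);cv2.imwrite(f"pics/{n}.png",c["color"])
    for k,z in Z.items():
        for r in spot_point(n,k)[:2]:print(n,k,np.array(r["uv"]),round(r["p"],2),atz(c,r["uv"],z))
E
```

```text
[271.  562.9 403.6] [ 3.1 -0.7 -0. ] 85.27929255567435 154.70000000000002
[[ 0.9 -0.4 -0. ]
 [-0.4 -0.9 -0. ]
 [ 0.   0.  -1. ]]
top pivot [235. 172.] 0.58 [ 658.5 -141.9  140. ]
top t_bar [231.7 185.8] 0.38 [ 607.9 -133.6  178. ]
top swing_grip [225.1 243.5] 0.79 [ 428.2 -113.9  178. ]
top spout [229.7 222.8] 0.56 [ 494.9 -122.3   95. ]
top beaker_mouth [261.7 212.1] 0.72 [ 530.3 -229.2   90. ]
top beaker_mouth [232.2 172.1] 0.7 [ 666.8 -129.8   90. ]
top sieve_mid [223.5 223.6] 0.98 [ 491.  -104.9  134. ]
top petri_dish [200.5 204. ] 0.56 [565.1 -12.9  15. ]
scene pivot [267.8 156. ] 0.6 [ 647.  -139.6  140. ]
scene swing_grip [188.8 141.2] 0.68 [ 431.2 -106.1  178. ]
scene spout [213.2 159.7] 0.9 [ 492.3 -115.6   95. ]
scene beaker_mouth [225.5 198.5] 0.65 [ 524.7 -241.5   90. ]
scene sieve_mid [212.5 151.9] 0.86 [ 492.9 -114.7  134. ]
scene petri_dish [235.1 144.8] 0.83 [556.5 -11.3  15. ]
```

View pics/top.png

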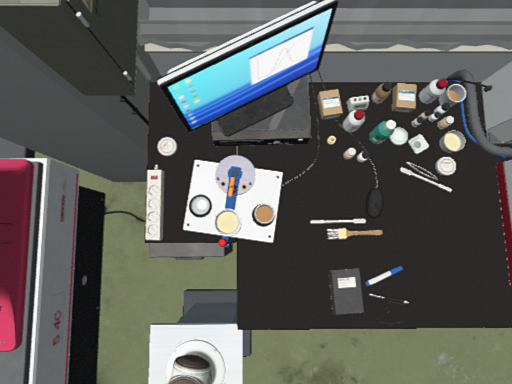

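View pics/scene.png

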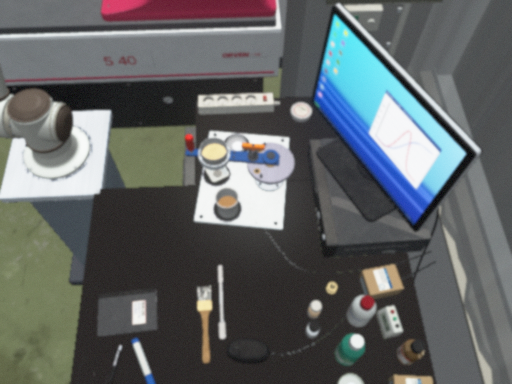

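The top view shows the stand at about (235,200), with the orange T-bar at (232,183) and the red grip at (222,243). The brown-filled beaker at (263,213) is on the robot's right (-y) and the Petri dish at (200,205) is on the left, so the swing is +0.785. The scene view agrees. Next I move above the T-bar.

```bash
cat >> h.py <<'E'
def plan(p,th):
    "world TCP target, tool-x heading -> tool-frame shift (mm) and later spin"
    s=sense();W=Ro.from_rotvec(s["ee_rot"]).as_matrix();a=np.arctan2(W[1,0],W[0,0])
    d=W.T@(np.array(p)-s["ee_pos"])
    print("shift",d.round(1),"heading",a.round(4),"spin",-(th-a),"j",np.round(s["joints"],2),"t",s["clock"])
E
python3 -c "
from h import *
plan([590,-132,404],-0.139-np.pi)"
```

```text
shift [588.9 487.9   0.7] heading -0.4488 spin 2.831821385569228 j [ 1.38  0.38  0.01  0.   -1.19 -0.26] t 0.9
```

>>> apply_moves(
  rows=[
    [100,[0.0294,0.0244,0],0],
    [100,[0.0294,0.0244,0],0],
    [100,[0.0294,0.0244,0],0],
    [100,[0.0294,0.0244,0],0],
    [100,[0.0294,0.0244,0],0],
    [100,[0.0294,0.0244,0],0],
    [100,[0.0294,0.0244,0],0],
    [100,[0.0294,0.0244,0],0],
    [100,[0.0294,0.0244,0],0],
    [100,[0.0294,0.0244,0],0],
    [100,[0.0294,0.0244,0],0],
    [100,[0.0294,0.0244,0],0],
    [100,[0.0294,0.0244,0],0],
    [100,[0.0294,0.0244,0],0],
    [100,[0.0294,0.0244,0],0],
    [100,[0.0294,0.0244,0],0],
    [100,[0.0294,0.0244,0],0],
    [100,[0.0294,0.0244,0],0],
    [100,[0.0294,0.0244,0],0],
    [100,[0.0294,0.0244,0],0],
  ],
)

```text
clock: 2.57
ee_pos: [589.6, -133.6, 404.9]
ee_rot: [-3.063, 0.699, -0.001]
wrist_force: [0.6, 0.3, -0.2]
grip_width: 85.4
grip_force: 0.0
```

>>> apply_moves(
  rows=[
    [100,[0,0,0],0.123],
    [100,[0,0,0],0.123],
    [100,[0,0,0],0.123],
    [100,[0,0,0],0.123],
    [100,[0,0,0],0.123],
    [100,[0,0,0],0.123],
    [100,[0,0,0],0.123],
    [100,[0,0,0],0.123],
    [100,[0,0,0],0.123],
    [100,[0,0,0],0.123],
    [100,[0,0,0],0.123],
    [100,[0,0,0],0.123],
    [100,[0,0,0],0.123],
    [100,[0,0,0],0.123],
    [100,[0,0,0],0.123],
    [100,[0,0,0],0.123],
    [100,[0,0,0],0.123],
    [100,[0,0,0],0.123],
    [100,[0,0,0],0.123],
    [100,[0,0,0],0.123],
  ],
)

```text
clock: 4.23
ee_pos: [589.2, -131.7, 404.7]
ee_rot: [-0.355, 3.121, 0.0]
wrist_force: [-0.1, -0.5, -0.2]
grip_width: 85.3
grip_force: 0.0
```

>>> apply_moves(
  rows=[
    [100,[0,0,0],0.123],
    [100,[0,0,0],0.123],
    [100,[0,0,0],0.123],
    [100,[0,0,0],0],
  ],
)

```text
clock: 4.57
ee_pos: [589.2, -131.7, 404.8]
ee_rot: [0.217, 3.134, 0.0]
wrist_force: [-0.3, -0.7, 0.3]
grip_width: 85.2
grip_force: 0.0
```

```bash
cat > look.py <<'E'
from h import *
import sys
np.set_printoptions(precision=1,suppress=True)
s=sense();c=camera("wrist");cv2.imwrite(f"pics/{sys.argv[1]}.png",c["color"])
print(s["ee_pos"],s["joints"],s["clock"])
for k,z in dict(pivot=140,t_bar=178+float(sys.argv[2]),swing_grip=178,spout=95,sieve_mid=134,beaker_mouth=90).items():
    for r in spot_point("wrist",k)[:1]:print(k,np.array(r["uv"]),round(r["p"],2),atz(c,r["uv"],z,s))
E
python3 look.py w1 0
```

```text
[ 589.2 -131.7  404.8] [ 0.   0.3 -0.  -0.  -1.2 -1.8] 4.5667
pivot [248.9 256.6] 0.83 [ 652.9 -140.   140. ]
t_bar [251.5 226.9] 0.86 [ 605.2 -131.5  178. ]
sieve_mid [252.5  86.7] 0.65 [ 497.5 -115.4  134. ]
beaker_mouth [143.4 140.7] 0.76 [ 530.3 -235.1   90. ]
```

View pics/w1.png

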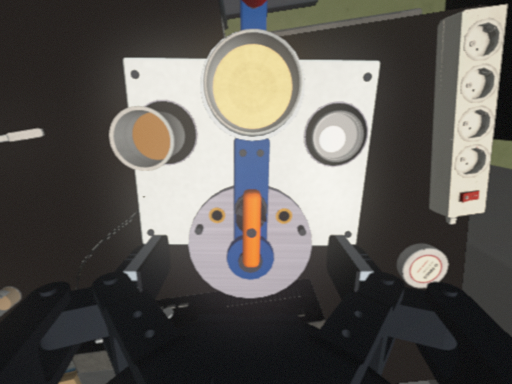

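The wrist view shows the bar upright in the picture at about (252,230), lined up with the arm. The beaker is at (147,137) and the Petri dish at (338,133). The pivot and bar measurements are 48–50 mm apart, as they should be. Now I lower and grip.

>>> apply_moves(
  rows=[
    [70,[-0.0037,0.0004,0.017],0],
    [70,[-0.0037,0.0004,0.017],0],
    [70,[-0.0037,0.0004,0.017],0],
    [70,[-0.0037,0.0004,0.017],0],
    [70,[0,0,0],0],
    [0,[0,0,0],0],
    [0,[0,0,0],0],
    [0,[0,0,0],0],
    [0,[0,0,0],0],
    [0,[0,0,0],0],
    [0,[0,0,0],0],
    [0,[0,0,0],0],
  ],
  squeeze=80,
)

```text
clock: 5.92
ee_pos: [604.3, -131.9, 338.5]
ee_rot: [0.213, 3.132, 0.0]
wrist_force: [-2.2, 3.0, 5.8]
grip_width: 11.9
grip_force: 79.1
```

>>> apply_moves(
  rows=[
    [0,[0,0,-0.004],0],
    [0,[0,0,-0.004],0],
    [0,[0,0,-0.004],0],
    [0,[0,0,-0.003],0],
    [0,[0,0,0],0],
    [0,[0,0,0],0],
  ],
)

```text
clock: 6.42
ee_pos: [604.4, -132.0, 348.9]
ee_rot: [-0.215, -3.133, -0.002]
wrist_force: [6.0, 0.4, -12.3]
grip_width: 12.4
grip_force: 78.1
```

>>> apply_moves(
  rows=[
    [0,[0,0,-0.003],0],
    [0,[0,0,-0.001],0],
    [0,[0,0,0],0],
    [0,[0,0,0],0],
  ],
)

```text
clock: 6.75
ee_pos: [604.5, -132.0, 352.3]
ee_rot: [-0.215, -3.133, -0.002]
wrist_force: [5.4, -0.5, -14.1]
grip_width: 12.5
grip_force: 78.0
```

>>> apply_moves(
  rows=[
    [0,[0,0,0],-0.1],
    [0,[0,0,0],-0.1],
    [0,[0,0,0],-0.1],
    [0,[0,0,0],-0.1],
    [0,[0,0,0],-0.1],
    [0,[0,0,0],-0.1],
    [0,[0,0,0],-0.1],
    [0,[0,0,0],-0.1],
    [0,[0,0,0],-0.1],
    [0,[0,0,0],-0.1],
    [0,[0,0,0],-0.1],
    [0,[0,0,0],-0.1],
    [0,[0,0,0],0],
    [0,[0,0,0],0],
  ],
)

```text
clock: 7.92
ee_pos: [604.9, -132.7, 352.6]
ee_rot: [-1.592, 2.708, 0.0]
wrist_force: [8.1, -4.5, -14.6]
grip_width: 12.0
grip_force: 78.1
```

```bash
python3 -c "
from h import *
plan([604,-132,348],-2.08);s=sense();print(s['wrist_force'],s['wrist_torque'],s['grip_width'])"
```

```text
shift [-0.2  1.2  4.6] heading -2.0789 spin 0.0011473015509073647 j [ 0.04  0.41 -0.08 -0.   -1.07 -0.55] t 7.9167
[  8.07418076  -4.46802007 -14.6105085 ] [-1.08084685 -2.4411831   0.01981676] 12.01819464342944
```

>>> apply_moves(
  rows=[
    [0,[0,0,0.003],0],
    [0,[0,0,0.003],0],
    [0,[0,0,0.002],0],
    [0,[0,0,0],0],
    [0,[0,0,0],0],
  ],
)

```text
clock: 8.33
ee_pos: [604.6, -132.6, 349.1]
ee_rot: [-1.592, 2.705, -0.004]
wrist_force: [3.3, -3.2, 1.3]
grip_width: 12.1
grip_force: 80.4
```

>>> apply_moves(
  rows=[
    [60,[0,0,0],0],
    [60,[0,0,0],0],
    [60,[0,0,0],0],
    [60,[0,0,0],0],
    [60,[0,0,-0.03],0],
    [60,[0,0,-0.03],0],
    [60,[0,0,0],0],
  ],
)

```text
clock: 8.92
ee_pos: [605.0, -132.3, 414.4]
ee_rot: [-1.591, 2.699, -0.012]
wrist_force: [0.8, 0.0, 1.6]
grip_width: 51.0
grip_force: 0.0
```

```bash
python3 look.py w2 11
```

```text
[ 605.  -132.3  414.4] [ 0.   0.4  0.   0.  -1.2 -0.6] 8.9167
pivot [196.2 208.6] 0.57 [ 660.7 -142.5  140. ]
t_bar [252.8 209.2] 0.97 [ 604.3 -131.2  189. ]
swing_grip [469.5 128.8] 0.94 [ 433.6 -105.7  178. ]
spout [467.  127.5] 0.72 [379.9 -72.6  95. ]
sieve_mid [359.3 150.9] 0.84 [ 498.8 -116.3  134. ]
beaker_mouth [273.2  53.1] 0.76 [ 523.8 -234.6   90. ]
```

View pics/w2.png

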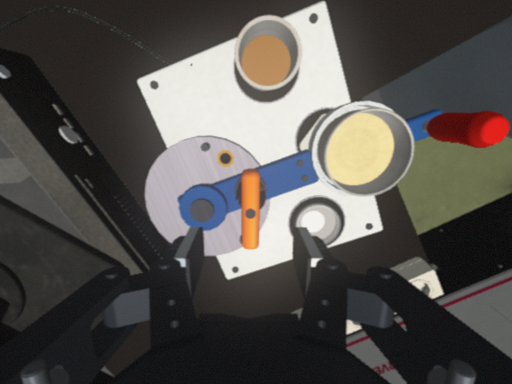

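The wrist view shows the bar (250,210) across the arm and still raised, so the plunger is held out. The red grip is at (470,129). Next I turn the tool along the arm and move over the grip.

>>> apply_moves(
  rows=[
    [80,[0,0,0],0.11],
    [80,[0,0,0],0.11],
    [80,[0,0,0],0.11],
    [80,[0,0,0],0.11],
    [80,[0,0,0],0.11],
    [80,[0,0,0],0.11],
    [80,[0,0,0],0.11],
    [80,[0,0,0],0.11],
    [80,[0,0,0],0.11],
    [80,[0,0,0],0.11],
    [80,[0,0,0],0.11],
    [80,[0.035,0,0],0],
    [80,[0.035,0,0],0],
    [80,[0.035,0,0],0],
    [80,[0.035,0,0],0],
    [80,[0.035,0,0],0],
    [80,[0,0,0],0],
    [80,[0,0,0],0],
  ],
)

```text
clock: 10.77
ee_pos: [429.3, -106.6, 407.9]
ee_rot: [0.228, 3.133, 0.0]
wrist_force: [0.3, -1.1, 0.3]
grip_width: 68.5
grip_force: 0.0
```

```bash
python3 look.py w3 11; python3 -c "
from h import *
plan([431.5,-107,337],-0.15-np.pi)"
```

```text
[ 429.3 -106.6  407.9] [ 0.1  0.1 -0.4  0.  -1.1 -1.8] 10.7667
pivot [  6.8 247.9] 0.29 [ 450.2 -351.1  140. ]
swing_grip [250.  210.3] 0.71 [ 432.4 -105.8  178. ]
sieve_mid [246.3 260.5] 0.98 [ 502.2 -119.4  134. ]
shift [ 0.2 -0.4 70.3] heading 2.9951 spin 6.28666700461976 j [ 0.13  0.07 -0.4   0.   -1.1  -1.84] t 11.1167
```

View pics/w3.png

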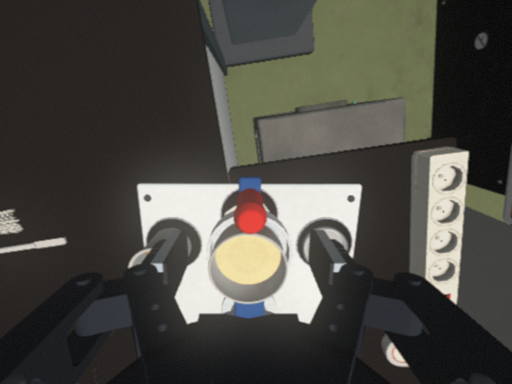

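The wrist view has the red grip at (250,210), midway between the fingers and within about 1 mm of my estimate. Now I descend and grip.

>>> apply_moves(
  rows=[
    [80,[0,0,0.0175],0],
    [80,[0,0,0.0175],0],
    [80,[0,0,0.0175],0],
    [80,[0,0,0.0175],0],
    [80,[0,0,0],0],
    [0,[0,0,0],0],
    [0,[0,0,0],0],
    [0,[0,0,0],0],
    [0,[0,0,0],0],
    [0,[0,0,0],0],
    [0,[0,0,0],0],
  ],
  squeeze=40,
)

```text
clock: 12.03
ee_pos: [431.4, -106.7, 338.9]
ee_rot: [0.228, 3.131, -0.0]
wrist_force: [-0.2, 0.8, 4.4]
grip_width: 23.1
grip_force: 39.7
```

>>> apply_moves(
  rows=[
    [0,[-0.0001,-0.0037,0],-0.0164],
    [0,[-0.0001,-0.0074,0],-0.0327],
    [0,[-0.0001,-0.0074,0],-0.0327],
    [0,[-0.0001,-0.0074,0],-0.0327],
    [0,[-0.0001,-0.0074,0],-0.0327],
    [0,[-0.0001,-0.0074,0],-0.0327],
    [0,[-0.0001,-0.0074,0],-0.0327],
    [0,[-0.0001,-0.0074,0],-0.0327],
    [0,[-0.0001,-0.0074,0],-0.0327],
    [0,[-0.0001,-0.0074,0],-0.0327],
    [0,[-0.0001,-0.0074,0],-0.0327],
    [0,[-0.0001,-0.0074,0],-0.0327],
    [0,[-0.0001,-0.0074,0],-0.0327],
    [0,[-0.0001,-0.0074,0],-0.0327],
    [0,[-0.0001,-0.0074,0],-0.0327],
    [0,[-0.0001,-0.0074,0],-0.0327],
    [0,[-0.0001,-0.0074,0],-0.0327],
    [0,[0,0,0],0],
  ],
)

```text
clock: 13.53
ee_pos: [446.8, -227.1, 338.9]
ee_rot: [-0.614, 3.077, -0.003]
wrist_force: [1.4, 0.7, 5.2]
grip_width: 23.3
grip_force: 39.8
```

```bash
python3 -c "
from h import *
plan([471.8,-274,338],0.635-np.pi);s=sense();print(s['wrist_force'],s['wrist_torque'],s['ee_pos'])
p=np.array(s['ee_pos']);print(np.hypot(p[0]-653,p[1]+140.5),np.arctan2(-(p[1]+140.5),653-p[0]))"
```

```text
shift [ -5.1 -52.9   1.1] heading -2.7474 spin -0.24083031852920866 j [-0.15  0.24 -0.39  0.   -0.94 -1.03] t 13.5333
[1.42107678 0.71229118 5.24935183] [ 0.35218784 -0.41318681  0.19317172] [ 446.76913792 -227.12220932  338.92271689]
223.68409783211226 0.3976496196171616
```

>>> apply_moves(
  rows=[
    [0,[-0.0001,-0.0067,0],-0.03],
    [0,[-0.0001,-0.0067,0],-0.03],
    [0,[-0.0001,-0.0067,0],-0.03],
    [0,[-0.0001,-0.0067,0],-0.03],
    [0,[-0.0001,-0.0067,0],-0.03],
    [0,[-0.0001,-0.0067,0],-0.03],
    [0,[-0.0001,-0.0067,0],-0.03],
    [0,[-0.0001,-0.0067,0],-0.03],
    [0,[0,0,0],0],
    [0,[0,0,0],0],
    [0,[0,0,0],0],
  ],
)

```text
clock: 14.45
ee_pos: [472.6, -272.7, 338.9]
ee_rot: [-0.976, 2.983, -0.003]
wrist_force: [2.6, 2.2, 5.2]
grip_width: 23.1
grip_force: 39.8
```

```bash
python3 -c "
from h import *
plan([471.8,-274,338],0.635-np.pi);s=sense();print(s['wrist_force'],s['wrist_torque'],s['ee_pos'])
p=np.array(s['ee_pos']);print(np.hypot(p[0]-653,p[1]+140.5),np.arctan2(-(p[1]+140.5),653-p[0]))"
```

```text
shift [ 1.4 -0.5  0.9] heading -2.5091 spin -0.002535989267843597 j [-0.23  0.31 -0.28  0.   -0.97 -0.71] t 14.45
[2.56006539 2.20872125 5.23759616] [ 0.64762443 -0.64919059 -0.09442244] [ 472.63219489 -272.74501984  338.93237972]
223.65439945186168 0.6326597629654794
```

The swing measures 0.784 rad. Now I release, rise and go back to the T-bar.

>>> apply_moves(
  rows=[
    [70,[0,0,0],0],
    [70,[0,0,0],0],
    [70,[0,0,0],0],
    [70,[0,0,0],0],
    [80,[0,0,-0.025],0],
    [80,[0,0,-0.025],0],
    [80,[0,0,-0.025],0],
    [80,[-0.0347,0,0],0],
    [80,[-0.0347,0,0],0],
    [80,[-0.0347,0,0],0],
    [80,[-0.0347,0,0],0],
    [80,[-0.0347,0,0],0],
    [80,[0,0,0],0],
  ],
)

```text
clock: 15.53
ee_pos: [615.3, -167.1, 411.0]
ee_rot: [0.984, -2.983, -0.0]
wrist_force: [0.8, -1.6, -1.1]
grip_width: 68.6
grip_force: 0.0
```

>>> apply_moves(
  rows=[
    [80,[0,0,0],-0.12],
    [80,[0,0,0],-0.12],
    [80,[0,0,0],-0.12],
    [80,[0,0,0],-0.12],
    [80,[0,0,0],-0.12],
    [80,[0,0,0],-0.12],
    [80,[0,0,0],-0.12],
    [80,[0,0,0],-0.12],
    [80,[0,0,0],-0.12],
    [80,[0,0,0],-0.12],
    [80,[0,0,0],0],
    [80,[0,0,0],0],
  ],
)

```text
clock: 16.53
ee_pos: [611.3, -170.5, 412.3]
ee_rot: [2.489, -1.915, -0.001]
wrist_force: [0.7, 0.0, -0.7]
grip_width: 68.5
grip_force: 0.0
```

```bash
python3 look.py w4 11; python3 -c "
from h import *
plan([612.7,-170.1,349],-1.307)"
```

```text
[ 611.3 -170.5  412.3] [-0.   0.4  0.  -0.  -1.2  0.3] 16.5333
pivot [194.9 210.1] 0.84 [ 656.1 -140.3  140. ]
t_bar [244.4 208.5] 0.85 [ 614.  -171.3  189. ]
swing_grip [457. 123.] 0.86 [ 477.6 -272.9  178. ]
sieve_mid [350.5 149.7] 0.94 [ 529.2 -233.2  134. ]
shift [ 0.1 -1.1 63.7] heading -1.3089 spin -0.0019170438082183328 j [-0.02  0.4   0.05 -0.   -1.22  0.28] t 16.8833
```

View pics/w4.png

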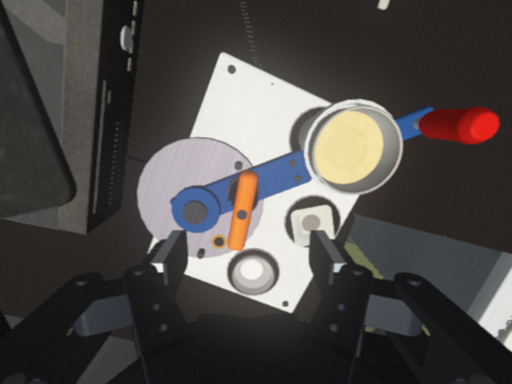

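The wrist view shows the spout end over the right station. The bar (243,210) is tilted by about 10 degrees to the tool, so I'll measure its twist before gripping.

```bash
python3 - <<'E'
from h import *
for n in("w1","w2","w4"):
    im=cv2.imread(f"pics/{n}.png");h=cv2.cvtColor(im,cv2.COLOR_BGR2HSV)
    m=cv2.inRange(h,(6,190,150),(16,255,255));m[:160]=0;m[280:]=0;m[:,:215]=0;m[:,280:]=0
    c=max(cv2.findContours(m,0,2)[0],key=cv2.contourArea)
    b=cv2.inRange(h,(105,120,60),(125,255,255));y,x=np.nonzero(b)
    print(n,cv2.minAreaRect(c),cv2.contourArea(c),cv2.fitLine(np.c_[x,y].astype(np.float32),2,0,.01,.01).ravel())
E
```

```text
w1 ((252.0, 244.5), (41.0, 12.0), 90.0) 275.5 [ 1.1865890e-02 -9.9992961e-01  2.5226758e+02  1.6199313e+02]
w2 ((245.5, 205.5), (1.4142135381698608, 0.0), -135.0) 0.0 [  0.9367175  -0.3500862 270.2072    180.70287  ]
w4 ((234.0, 214.5), (1.0, 0.0), -90.0) 0.0 [  0.929797    -0.36807272 265.9186     180.35031   ]
```

```bash
python3 - <<'E'
from h import *
for n in("w1","w2","w4"):
    im=cv2.imread(f"pics/{n}.png").astype(int);b,g,r=im[...,0],im[...,1],im[...,2]
    m=((r-b>70)&(g>.25*r)&(g<.62*r)).astype(np.uint8);m[:160]=0;m[280:]=0;m[:,:222]=0;m[:,275:]=0
    c=max(cv2.findContours(m,0,2)[0],key=cv2.contourArea)
    v=cv2.fitLine(c,2,0,.01,.01).ravel()
    print(n,cv2.minAreaRect(c),cv2.contourArea(c),np.degrees(np.arctan2(v[1],v[0])))
E
```

```text
w1 ((251.49996948242188, 228.99996948242188), (73.99998474121094, 16.999996185302734), 90.0) 1160.0 88.870766
w2 ((250.5, 209.0), (76.0, 17.0), 90.0) 562.5 -88.616356
w4 ((241.69232177734375, 210.5384521484375), (18.43491554260254, 77.66197204589844), 11.309932708740234) 719.5 -80.624596
```

Twist is about 1.02 rad, still in the notch (above 0.9). I'll grip at that angle, first twist back to about 1.2 and hold, then lift and bring it to 0.

>>> apply_moves(
  rows=[
    [70,[0,0,0],0.09],
    [70,[0,0,0],0.09],
    [70,[0,-0.0005,0.016],0],
    [70,[0,-0.0005,0.016],0],
    [70,[0,0,0.016],0],
    [70,[0,0,0.015],0],
    [70,[0,0,0],0],
    [0,[0,0,0],0],
    [0,[0,0,0],0],
    [0,[0,0,0],0],
    [0,[0,0,0],0],
    [0,[0,0,0],0],
    [0,[0,0,0],0],
  ],
  squeeze=80,
)

```text
clock: 17.97
ee_pos: [614.0, -170.0, 351.6]
ee_rot: [-2.309, 2.124, -0.009]
wrist_force: [5.6, 0.9, 2.0]
grip_width: 12.1
grip_force: 79.4
```

>>> apply_moves(
  rows=[
    [0,[0,0,0],-0.06],
    [0,[0,0,0],-0.06],
    [0,[0,0,0],-0.04],
    [0,[0,0,0],0],
    [0,[0,0,0],0],
    [0,[0,0,0],0],
    [0,[0,0,0],0],
  ],
)

```text
clock: 18.55
ee_pos: [614.1, -169.9, 351.6]
ee_rot: [-2.472, 1.933, -0.009]
wrist_force: [5.1, 1.6, 1.7]
grip_width: 12.2
grip_force: 79.3
```

```bash
python3 -c "
from h import *
plan([612.7,-170.1,349],-1.307-1.2);s=sense();print(s['wrist_force'],s['wrist_torque'],s['grip_width'])"
```

```text
shift [-0.2  1.4  2.6] heading -1.3273 spin 1.179671385935009 j [-0.02  0.44 -0.04  0.   -1.08  0.26] t 18.55
[5.1322906  1.59955301 1.69605606] [ 0.39813741 -1.32263374  0.01176047] 12.157050222056233
```

>>> apply_moves(
  rows=[
    [0,[0,0,-0.003],0],
    [0,[0,0,-0.003],0],
    [0,[0,0,-0.001],0],
    [0,[0,0,0],0],
    [0,[0,0,0],0],
  ],
)

```text
clock: 18.97
ee_pos: [613.7, -169.1, 353.4]
ee_rot: [-2.47, 1.935, 0.001]
wrist_force: [9.8, 1.6, -13.2]
grip_width: 12.1
grip_force: 78.2
```

>>> apply_moves(
  rows=[
    [0,[0,0,-0.0015],0],
    [0,[0,0,-0.001],0],
    [0,[0,0,0],0],
    [0,[0,0,0],0],
    [0,[0,0,0],0.1],
    [0,[0,0,0],0.1],
    [0,[0,0,0],0.1],
    [0,[0,0,0],0.1],
    [0,[0,0,0],0.1],
    [0,[0,0,0],0.1],
    [0,[0,0,0],0.1],
    [0,[0,0,0],0.1],
    [0,[0,0,0],0.1],
    [0,[0,0,0],0.1],
    [0,[0,0,0],0.1],
    [0,[0,0,0],0.08],
    [0,[0,0,0],0],
    [0,[0,0,0],0],
  ],
)

```text
clock: 20.47
ee_pos: [612.8, -168.6, 354.8]
ee_rot: [0.977, -2.985, -0.008]
wrist_force: [5.8, 4.3, -14.4]
grip_width: 12.2
grip_force: 78.3
```

```bash
python3 -c "
from h import *
plan([612.7,-170.1,349],-1.307-1.2);s=sense();print(s['wrist_force'],s['wrist_torque'],s['grip_width'])"
```

```text
shift [ 1.  -1.1  5.8] heading -2.5092 spin -0.0022393710571240177 j [-0.02  0.44 -0.03 -0.01 -1.1  -0.92] t 20.4667
[  5.78311793   4.28088252 -14.42795057] [ 0.99844757 -1.93554667 -0.02006702] 12.159882151553722
```

>>> apply_moves(
  rows=[
    [0,[0,0,0.003],0],
    [0,[0,0,0.003],0],
    [0,[0,0,0.003],0],
    [0,[0,0,0.003],0],
    [0,[0,0,0.003],0],
    [0,[0,0,0.002],0],
    [0,[0,0,0],0],
    [0,[0,0,0],0],
  ],
)

```text
clock: 21.13
ee_pos: [613.0, -168.9, 341.2]
ee_rot: [-0.978, 2.984, 0.004]
wrist_force: [4.3, 4.8, -3.7]
grip_width: 12.2
grip_force: 79.7
```

>>> apply_moves(
  rows=[
    [0,[0,0,0.002],0],
    [0,[0,0,0.002],0],
    [0,[0,0,0],0],
    [0,[0,0,0],0],
  ],
)

```text
clock: 21.47
ee_pos: [613.3, -169.5, 341.0]
ee_rot: [-0.979, 2.981, -0.002]
wrist_force: [0.9, 3.8, 6.8]
grip_width: 12.0
grip_force: 81.2
```

>>> apply_moves(
  rows=[
    [60,[0,0,0],0],
    [60,[0,0,0],0],
    [60,[0,0,0],0],
    [60,[0,0,0],0],
    [60,[0,0,-0.025],0],
    [60,[0,0,-0.025],0],
    [60,[0,0,-0.025],0],
    [60,[0,0,0],0],
    [60,[0,0,0],0],
  ],
)

```text
clock: 22.22
ee_pos: [612.6, -170.4, 414.8]
ee_rot: [-0.977, 2.983, -0.002]
wrist_force: [-0.2, 0.5, -0.7]
grip_width: 51.4
grip_force: 0.0
```

```bash
python3 look.py w5 0; python3 - <<'E'
from h import *
c=camera("scene");cv2.imwrite("pics/s2.png",cv2.resize(c["color"][110:230,160:320],None,fx=4,fy=4,interpolation=cv2.INTER_CUBIC))
# bar centre height from scene ray vs xy of bar in wrist ray
r=spot_point("scene","t_bar")
for q in r[:1]:
    for z in(178,189):print(z,q["p"],atz(c,q["uv"],z))
E
```

```text
[ 612.6 -170.4  414.8] [-0.   0.4  0.1  0.  -1.2 -0.9] 22.2167
pivot [249.1 242.2] 0.79 [ 656.1 -138.2  140. ]
t_bar [250.  207.7] 0.96 [ 614.8 -167.7  178. ]
sieve_mid [246.4  74.6] 0.97 [ 530.5 -233.4  134. ]
178 0.66 [ 473.38830286 -602.80710764  178.        ]
189 0.66 [ 474.28762112 -605.60745752  189.        ]
```

View pics/w5.png

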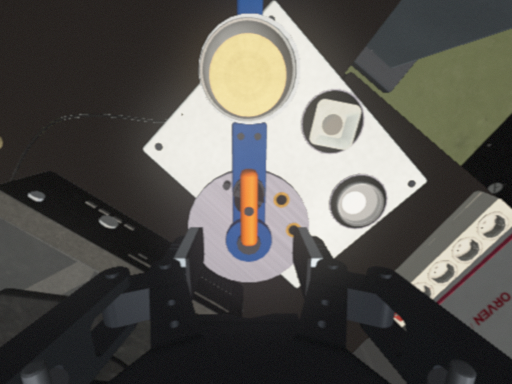

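View pics/s2.png

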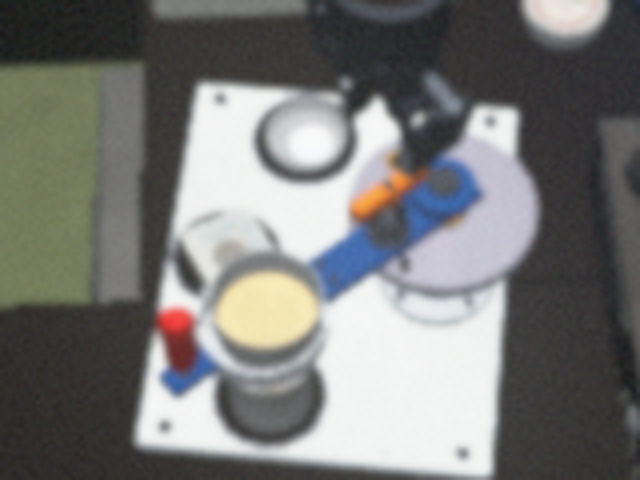

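The wrist view shows the bar (249,210) lying along the arm. The scene crop shows the funnel over the beaker at (270,390) and the sieve seated. On lowering, the plunger bottomed 10.6 mm below its notch height, where a pin standing on the plate would have stopped after about 2.5 mm, so it is home.

```bash
python3 -c "
from cell import *
print(job_done())"
```

```text
the job is handed in; nothing more can be done
None
```

I swung the sieve arm over the steel beaker on the right and locked it there, with the T-handle back along the arm and the pin home, and handed the job in at about 22 s; the hand-in call gave no verdict.

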